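Lock the cradle frame and hold the bottle pressed into the sprung ring

TASK

Lock down the frame of the grey bottle cradle by turning its turnbutton a quarter turn, either way, so that it lies across the frame's edge. Then bring the broth bottle over, keeping it upright, stand it in the sprung ring and press it down until the ring is fully down at its stop. Finish while still holding the bottle pressed down; do not let it spring back.

Things in the scene. Friction and masses are not known exactly. Their poses are not given: they have to be found in the camera images.
- bottle: The glass bottle of amber broth with black screw cap, free on the table: body 62 mm in diameter, 158 mm tall, 0.25 to 0.5 kg. Origin at the centre of its underside, z up. Cap 29 mm in diameter, 140 to 158 mm above the origin; the shoulder widens right below it (31 mm across at 144 mm, 60 mm at 109 mm), so grip the cap with the fingertips 144 to 148 mm above the origin.
- cradle: Grey cradle housing, fixed, top at z = 100 mm, with a 4 mm frame closed on it. Origin on the table under the ring's centre; x runs along the housing, away from the turnbutton: it spans x -160 to 55, y -50 to 50 mm. The frame's free edge lies at x = -108 mm, along y; the turnbutton's pivot at x = -125, y = 0. Three 6 mm posts 51 mm from the ring's axis reach z = 157 mm.
- ring_seat (a point): Centre of the ledge inside the steel ring, where the bottle's underside sits; moves with the ring; z up. 135 mm above the table with the ring up, 110 mm with it fully down. Bore above the ledge 68 mm in diameter, flaring from 16 mm above the ledge to 81 mm at the rim, 26 mm above the ledge; rim 91 mm outside.
- ring (a joint): Travel of the sprung ring, m: 0 = up, 0.025 = fully down at its stop. The spring pushes up with 2.4 N at the top and 17.4 N at the stop (600 N/m). Under the bottle's weight the ring sinks only 2 to 7 mm; it springs back when released, so 10 to 15 N must be kept on the bottle.
- turn_top (a point): Centre of the top of the turnbutton's thumb rib, on its vertical pivot axis, 134.5 mm above the table; x, y axes turn with the turnbutton, the rib and the bar run along y. The rib is 42 mm long, 10 mm wide and 20 mm high (z = 114.5 to 134.5 mm); under it lies the bar, 60 mm long, 14 mm wide, z = 106.5 to 114.5 mm.
- turnbutton (a joint): Angle of the turnbutton, rad, counter-clockwise from above: 0 = bar parallel to the frame's edge (along the cradle's y), frame free; +1.571 or -1.571 = bar along the cradle's x, across the frame's edge, frame locked. Stops at +-1.6; light friction (0.06 N m) keeps it where it is left.

How it is judged (in metres and radians):
On the way, in this order (a step that is already met when the one before it is completed fails the run):
1. the turnbutton lies across the frame's edge ((value of joint turnbutton above 1.25 rad or value of joint turnbutton below -1.25 rad)), for 0.2 s.
2. the bottle is lifted clear of the table (height (world z) of bottle above 0.04 m), for 0.1 s.
3. the bottle stands in the ring and the robot presses the ring down (value of joint ring above 0.0205 m and horizontal distance between bottle and ring_seat below 0.008 m and z of bottle in the frame of ring_seat between -0.006 and 0.006 m and angle between bottle's own z axis and vertical below 0.12 rad and contact force between any of the fingers, the arm and bottle above 2 N), for 0.3 s.
At the end, for the whole second after the job is handed in: The turnbutton lies across the frame edge (within 0.32 rad of square); the bottle stands upright (0.12 rad), centred (8 mm) and seated (6 mm) in the ring; the ring is at least 20.5 mm down of 25 mm; the robot still pushes on the bottle with over 2 N (all of step 3 and (value of joint turnbutton above 1.25 rad or value of joint turnbutton below -1.25 rad)); the arm keeps its last pose, push and grip.
It fails at once if the bottle is tipped over (more than 0.6 rad from upright) (angle between bottle's own z axis and vertical above 0.6 rad).
It also fails if it takes over 58 s, if anything falls off the work surface, if the arm or the gripper's body presses on something with over 40 N, if the wrist force passes 120 N, or if a joint passes its speed limit or range.

ROBOT

A 6-joint arm with a two-finger parallel gripper is mounted at the origin on a cart in front of the work surface, level with it; the furniture and walls round the work are solid. World frame = base frame: x ahead of the robot, y to its left, z up, the work surface at z = 0. Lengths are in mm, angles in rad, forces in N, time in s.
With the tool pointing down it reaches from about 300 to 875 mm from the base axis. Payload 6.4 kg.
Tool frame: the origin (TCP) lies on the centre line of the jaws, within the pads' length; the fingertips stand 19 mm ahead of it and the grasp point (between the pads) is the TCP; z points along the fingers, y is the line along which they close (so a half turn about z gives the same grasp; the last joint's range is limited). The gripper opens to 85 mm and grips with 20 to 120 N. Pads are 22 mm wide; open, the fingers measure 114 mm over their backs; the gripper's body (76 mm by 85 mm) begins 54 mm behind the grasp point. The pads swing forward as they close: fully open they stand 13 mm farther back than shut.
Start: joints at [0.956, 0.181, 1.607, -0, 1.354, -0.206], TCP at [228.558, 527.639, 250.288] pointing down, gripper open.
Joint ranges: [-2.99, 2.99], [-0.89, 2.07], [0.3, 2.58], [-1.14, 4.28], [0, 2.63], [-3.12, 3.12]. Speed limits (rad/s): [2.57, 2.57, 3.01, 3.14, 3.14, 3.14].

INTERFACE

Orientations are given as a unit quaternion [x, y, z, w].
In Python, from rig import state, camera, camera_info, sign_off gives the robot as it stands. The module is installed in compiled form; this text tells all that it offers.
- The arm moves only by the shell command python3 -m jog 'ROWS' [FORCE]. ROWS is a JSON object of lists of equal length, an entry for each row: "delta_pos": the shift along the tool's x, y, z in mm, a list of three; "rot": the turn, a rotation vector about the tool's x, y, z in rad, a list of three; "jaw": the finger opening in mm, from 0 to 85.4. In form: {"delta_pos": [[x, y, z], ...], "rot": [[ax, ay, az], ...], "jaw": [jaw, ...]}. A call has 1 to 10 rows; each row shifts and turns the commanded pose from where the row before left it, along the tool's axes as they then stand; what a row does not reach is not made up. A row lasts 1/8 s, in which the tool goes at most 62.5 mm and 10.7 degrees, less where a joint would pass 70% of its speed; a pose out of reach is approached as far as the arm can. A call with a gripper value outside its range is refused whole. The fingers move at their own pace and stop on an object; FORCE is the grip in N (left out, the last holds). Time passes only in rows, so rows that do not move let the fingers close. It gives the time, the measured TCP pose, the force, the opening and the grip force at its end, in the units of the state.
- state(): the state, without advancing time (a new reading comes with each control period).
- camera(name): name is "side" or "top"; returns the picture (400x640x3 uint8, blue, green, red); there is no depth.
- camera_info(name): a dict with "intrinsics" (3x3 intrinsics, pixels), "k1" (the pictures are not rectified: a ray, as slopes to the right and down, at radius r is drawn at 1 + k1 r^2 times it, then the intrinsics apply), "rvec" (rotation vector, rad) and "tvec" (3), from world to camera coordinates, as OpenCV has them. Camera axes: x right, y down, z forward; pixel columns grow to the right and rows downward; lengths in mm; the calibration is good to about 2 mm. A picture is of the moment at which its call begins. camera_info takes no time and is no camera call.
- sign_off(): hands the job in; it is judged then, once.
The state is a dict: "time_s": time; "q": joint angles; "qd": joint speeds; "effort": joint torques, N m; "tool_pos": TCP position; "eef_rot": TCP orientation; "wrist_force": force on the tool from outside, world axes, zero at the start; "wrist_torque": the same for the moment, N m; "width": finger opening in mm; "gripper_force": force on a finger pad.
Only numpy, scipy, OpenCV 4.12 (cv2) and the standard library are available. Lean on these libraries where they do the work, as an engineer would, in place of code of your own. Each camera call takes 0.05 s, during which the arm holds its last target. There are 200 camera calls.

## Working session

There is one attempt and no reset: what is moved stays moved. The work goes in short steps, Python scripts to look and compute and a shell command to move; the robot and the scene stay as the last step left them, time stands still between calls to the robot, and variables do not carry over. Pictures are saved under pics/ and viewed, at most 10 in all, crops included, and the job is handed in when it is done.

```bash
mkdir -p pics
python3 - <<'E'
from rig import *
import cv2
s=state();print({k:s[k] for k in('time_s','tool_pos','eef_rot','width','wrist_force')})
for n in('side','top'):
    cv2.imwrite(f'pics/{n}0.png',camera(n));print(n,camera_info(n))
E
```

```text
{'time_s': 0.0, 'tool_pos': array([228.24010153, 527.19841678, 249.36462515]), 'eef_rot': array([ 2.02980135e-01,  9.79182453e-01, -8.08198039e-04, -3.68370240e-04]), 'width': 85.33424266911435, 'wrist_force': array([-0.19562465, -0.1152432 , -0.34567707])}
side {'intrinsics': array([[367.34243616,   0.        , 323.83050864],
       [  0.        , 367.34243616, 196.44972548],
       [  0.        ,   0.        ,   1.        ]]), 'k1': -0.07928551108711836, 'rvec': array([ 2.15144952, -0.29418537,  0.14222347]), 'tvec': array([-466.87125394,  287.5444272 ,  606.06814715])}
top {'intrinsics': array([[410.27734846,   0.        , 321.00370011],
       [  0.        , 410.27734846, 196.58869626],
       [  0.        ,   0.        ,   1.        ]]), 'k1': -0.01098177136771116, 'rvec': array([ 2.20640802, -2.15106952,  0.05542273]), 'tvec': array([223.51193192, 561.19751604, 913.82548222])}
```

View pics/side0.png

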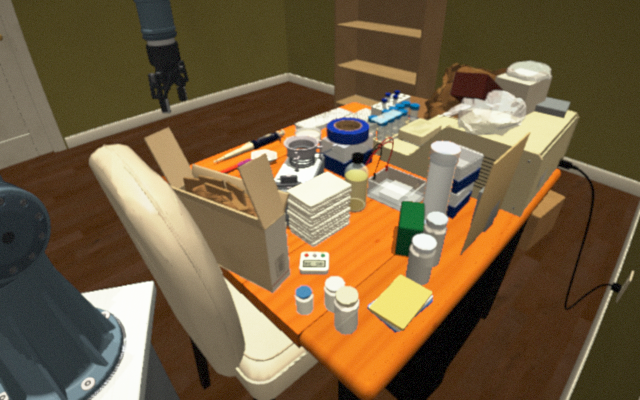

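View pics/top0.png

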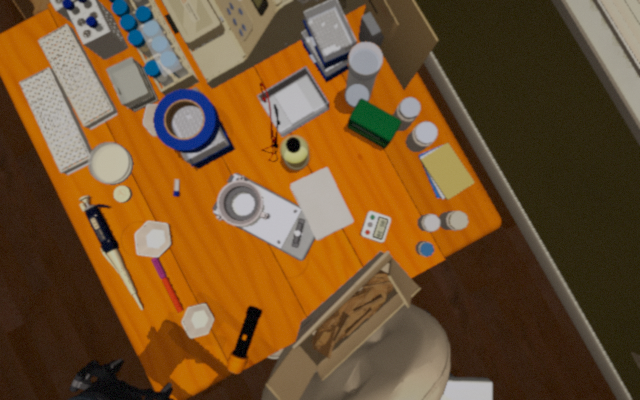

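The top view shows the cradle, with the ring at about (241,203) and the turnbutton near (298,235). The bottle cap is near (293,146), and a white stack stands at (322,203). I'll take an enlarged crop.

```bash
cat > h.py <<'E'
from rig import *
import cv2,numpy as np
from scipy.spatial.transform import Rotation as R
def cam(n):
    c=camera_info(n);return c['intrinsics'],c['k1'],cv2.Rodrigues(np.array(c['rvec']))[0],np.array(c['tvec'])
def proj(n,P):
    K,k,M,t=cam(n);p,_=cv2.projectPoints(np.array(P,float).reshape(-1,3),cv2.Rodrigues(M)[0],t,K,np.array([k,0,0,0]));return p[:,0]
def ray(n,uv):
    K,k,M,t=cam(n);a=cv2.undistortPoints(np.array([[uv]],float),K,np.array([k,0,0,0,0]))[0,0]
    return -M.T@t, M.T@np.r_[a,1]
def atz(n,uv,z):
    o,d=ray(n,uv);return o+d*(z-o[2])/d[2]
E
python3 - <<'E'
from h import *
im=cv2.imread('pics/top0.png')[120:270,200:360]
cv2.imwrite('pics/c1.png',cv2.resize(im,None,fx=5,fy=4*1.25*0.8,interpolation=2) if 0 else cv2.resize(im,(640,600),interpolation=cv2.INTER_CUBIC))
for uv,z in(((241,203),161),((298,235),134),((293,146),158),((322,203),90)):print(uv,atz('top',uv,z))
print(ray('top',(320,200))[0],ray('side',(320,200))[0])
E
```

```text
(241, 203) [529.55525326 390.1001617  161.        ]
(298, 235) [469.93948069 279.49692558 134.        ]
(293, 146) [644.15845726 292.78112326 158.        ]
(322, 203) [537.18952577 234.02171349  90.        ]
[492.41135594 221.2474821  953.18301279] [ 366.38134292 -451.94991478  573.99925998]
```

View pics/c1.png

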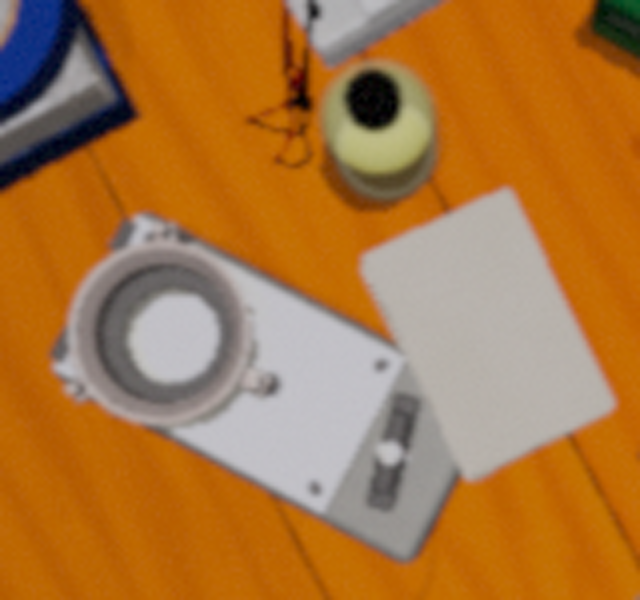

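The crop (scale 4) puts the rim centre at px (240.5,203.5), the pivot at (297.8,233.3) and the cap at (293.3,144.5). The bar runs from crop (412,398) to (378,508). Next I'll check these against the given sizes and work out the stack height.

Run:
```python
from h import *
ring=atz('top',(240.5,203.5),161);piv=atz('top',(297.8,233.3),134.5);cap=atz('top',(293.3,144.5),158)
print('ring',ring,'piv',piv,'cap',cap);d=(ring-piv)[:2];print('dist',np.hypot(*d),'yaw x',np.degrees(np.arctan2(d[1],d[0])))
a,b=atz('top',(200+412/4,120+398/4),114.5),atz('top',(200+378/4,120+508/4),114.5);print('bar',np.hypot(*(a-b)[:2]),np.degrees(np.arctan2(*(a-b)[1::-1])))
for z in(60,90):
  c=[atz('top',(200+u/4,120+v/4),z) for u,v in((362,265),(512,188),(613,405),(470,480))]
  print(z,np.round(c),np.round(proj('side',c)))
print(proj('side',[cap,ring,piv]))
s=state();M=R.from_quat(s['eef_rot']).as_matrix();print(np.round(M,3),s['q'])
```

```text
ring [528.5600703 391.0359146 161.       ] piv [473.31158191 279.95954998 134.5       ] cap [647.14673415 292.28330741 158.        ]
dist 124.05786653039573 yaw x 63.55461819757829
bar 58.44744391634469 -15.575651173289547
60 [[574. 304.  60.]
 [618. 223.  60.]
 [501. 166.  60.]
 [458. 242.  60.]] [[326. 190.]
 [353. 205.]
 [311. 228.]
 [286. 212.]]
90 [[571. 302.  90.]
 [614. 223.  90.]
 [501. 167.  90.]
 [459. 241.  90.]] [[325. 181.]
 [352. 195.]
 [310. 217.]
 [286. 201.]]
[[356.37443682 154.35494451]
 [299.81545924 142.14150915]
 [287.17775941 175.51428447]]
[[-0.918  0.397 -0.001]
 [ 0.397  0.918 -0.001]
 [ 0.    -0.002 -1.   ]] [ 9.55726985e-01  1.81443807e-01  1.60788178e+00 -1.29889285e-05
  1.35380297e+00 -2.06286196e-01]
```

The ring-to-pivot distance comes out at 124 mm against 125 and the bar at 58 mm against 60, so the estimates hold. The turnbutton stands about +10° off square. The stack is about 120 mm tall and 29 mm from the pivot, so I'll keep the fingers narrow and go above the pivot.

```bash
python3 -m jog '{"delta_pos":[[-40,-16,0],[-40,-16,0],[-40,-16,0],[-40,-16,0],[-40,-16,0],[-40,-16,0],[-40,-16,0],[-43,-17,0],[0,0,25],[0,0,0]],"rot":[[0,0,0],[0,0,0],[0,0,0],[0,0,0],[0,0,0],[0,0,0],[0,0,0],[0,0,0],[0,0,-0.13],[0,0,0]],"jaw":[40,30,30,30,30,30,30,30,30,30]}' 40
python3 - <<'E'
from h import *
s=state();M=R.from_quat(s['eef_rot']).as_matrix();p=s['tool_pos'];print(p,np.degrees(np.arctan2(M[1,1],M[0,1])),s['time_s'],s['width'])
print('need tool', M.T@(np.array([473.3,280,141])-p))
im=camera('side');cv2.imwrite('pics/s1.png',cv2.resize(im[80:240,240:400],(600,600),interpolation=2))
t=camera('top');cv2.imwrite('pics/t1.png',cv2.resize(t[180:290,240:350],(550,550),interpolation=2))
E
```

```text
time_s: 1.35
tool_pos: [472.4, 279.9, 222.9]
eef_rot: [0.14, 0.99, -0.001, -0.002]
wrist_force: [0.1, -0.0, 0.0]
width: 30.0
gripper_force: 0.0
[472.3856088  279.8529422  222.94498932] 73.89645321718832 1.35 29.974317034374316
need tool [-1.19506785  0.62919776 81.93909284]
```

View pics/s1.png

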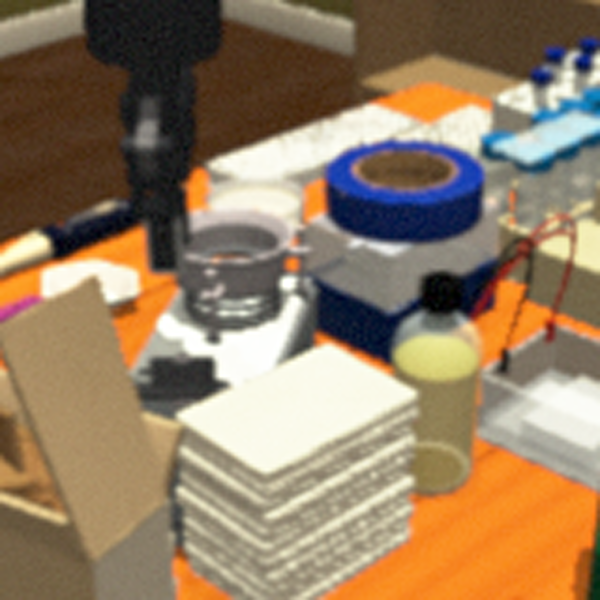

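The side view has the stack's top corners at the pixels for 119 mm height. The rib top is at (288,175) and the cap top at (357.6,154.7), each within about 1 px of prediction. The fingers are over the rib, so I'll descend and grip.

```bash
python3 -m jog '{"delta_pos":[[-1,0.6,27],[0,0,27],[0,0,20],[0,0,8],[0,0,0],[0,0,0],[0,0,0],[0,0,0],[0,0,0]],"rot":[[0,0,0],[0,0,0],[0,0,0],[0,0,0],[0,0,0],[0,0,0],[0,0,0],[0,0,0],[0,0,0]],"jaw":[30,30,30,30,0,0,0,0,0]}' 40
```

```text
time_s: 2.58
tool_pos: [475.0, 281.7, 144.0]
eef_rot: [0.139, 0.99, 0.001, 0.0]
wrist_force: [-2.7, 4.6, 2.9]
width: 8.6
gripper_force: 43.3
```

It has gripped the rib (8.6 mm). Now I'll turn it about 82° counter-clockwise from above, which is negative about tool z.

```bash
python3 -m jog '{"delta_pos":[[0,0,0],[0,0,0],[0,0,0],[0,0,0],[0,0,0],[0,0,0],[0,0,0],[0,0,0],[0,0,0],[0,0,0]],"rot":[[0,0,-0.15],[0,0,-0.16],[0,0,-0.16],[0,0,-0.16],[0,0,-0.16],[0,0,-0.16],[0,0,-0.16],[0,0,-0.16],[0,0,-0.13],[0,0,0]],"jaw":[0,0,0,0,0,0,0,0,0,0]}' 40
python3 - <<'E'
from h import *
s=state();M=R.from_quat(s['eef_rot']).as_matrix();print(np.degrees(np.arctan2(M[1,1],M[0,1])),s['q'][5],s['wrist_torque'])
t=camera('top');cv2.imwrite('pics/t2.png',cv2.resize(t[120:270,200:360],(640,600),interpolation=2))
E
```

```text
time_s: 3.82
tool_pos: [475.4, 281.0, 144.0]
eef_rot: [-0.531, 0.847, -0.0, 0.001]
wrist_force: [-1.3, 1.5, 4.5]
width: 8.3
gripper_force: 43.4
154.16538903996258 -2.3712288207930423 [0.11408227 0.25350239 0.07202462]
```

View pics/t2.png

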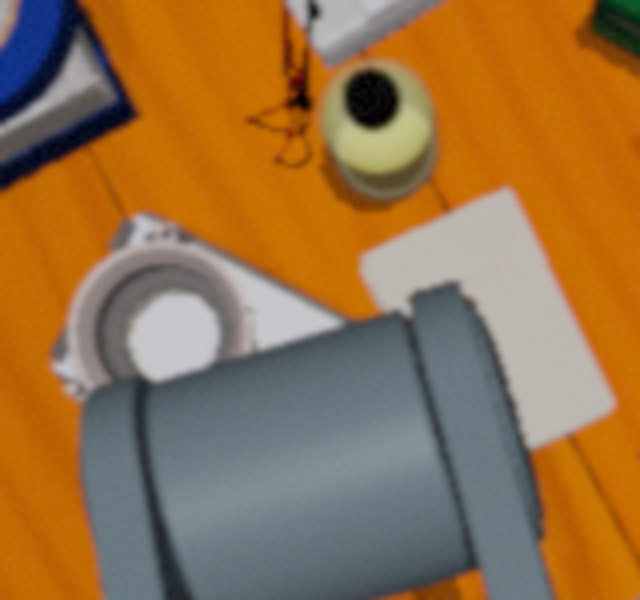

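The arm hides the turnbutton in this view. I'll open slightly, lift, turn back, and go on toward the bottle so I can check it.

```bash
python3 -m jog '{"delta_pos":[[0,0,0],[0,0,0],[0,0,-20],[0,0,-40],[0,0,-40],[0,0,0],[0,0,0],[0,0,0],[0,0,0],[0,0,0]],"rot":[[0,0,0],[0,0,0],[0,0,0],[0,0,0],[0,0,0],[0,0,0.18],[0,0,0.18],[0,0,0.18],[0,0,0.18],[0,0,0.18]],"jaw":[20,24,24,24,30,40,55,60,60,60]}' 40
python3 - <<'E'
from h import *
s=state();M=R.from_quat(s['eef_rot']).as_matrix();p=s['tool_pos'];print(p,np.degrees(np.arctan2(M[1,1],M[0,1])))
print('need tool', M.T@(np.array([647.1,292.3,190])-p))
E
```

```text
time_s: 5.12
tool_pos: [474.8, 280.9, 242.9]
eef_rot: [-0.107, 0.994, -0.0, -0.0]
wrist_force: [0.1, -0.1, 0.9]
width: 59.9
gripper_force: 0.0
[474.75310397 280.9320387  242.92627112] 102.2802438492735
need tool [-170.84631373  -25.52788725   52.85581661]
```

```bash
python3 -m jog '{"delta_pos":[[-30,-5,0],[-45,-7,0],[-45,-7,0],[-35,-5,0],[-16,-2,0],[0,0,25],[0,0,0]],"rot":[[0,0,0],[0,0,0],[0,0,0],[0,0,0],[0,0,0],[0,0,0],[0,0,0]],"jaw":[60,60,60,60,60,60,60]}' 40
python3 - <<'E'
from h import *
s=state();M=R.from_quat(s['eef_rot']).as_matrix();p=s['tool_pos'];print(p,np.degrees(np.arctan2(M[1,1],M[0,1])))
print('need tool', M.T@(np.array([647.1,292.3,165])-p))
t=camera('top');u=camera('side')
cv2.imwrite('pics/t3.png',np.hstack([cv2.resize(t[170:270,210:330],(400,400),interpolation=2),cv2.resize(u[110:210,270:390],(400,400),interpolation=2)]))
E
```

```text
time_s: 6.0
tool_pos: [645.9, 292.6, 214.9]
eef_rot: [-0.11, 0.994, -0.001, -0.003]
wrist_force: [-0.2, 0.6, 0.1]
width: 60.1
gripper_force: 0.0
[645.92849063 292.62159148 214.91953501] 102.62366597086486
need tool [-1.36450717 -0.54512085 49.91269171]
```

View pics/t3.png

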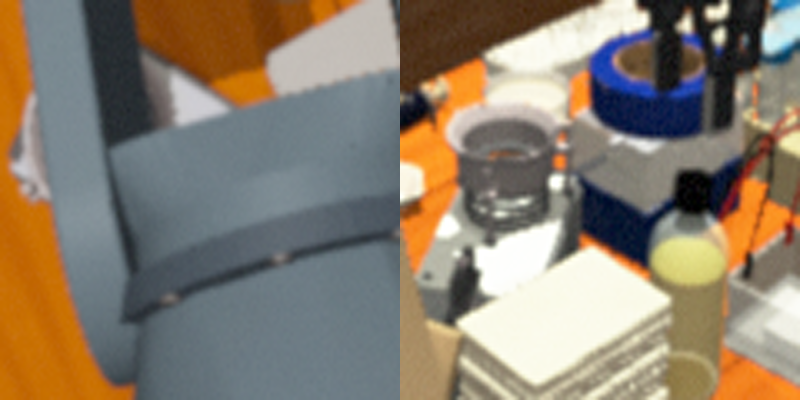

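The side view shows the turnbutton's dark bar now running along the cradle's x, so it lies across the frame edge. The fingers straddle the cap at about crop (692,185). I'll descend and grip the cap.

```bash
python3 -m jog '{"delta_pos":[[-1.3,-0.5,15],[0,0,15],[0,0,12],[0,0,7],[0,0,0],[0,0,0],[0,0,0],[0,0,0],[0,0,0]],"rot":[[0,0,0],[0,0,0],[0,0,0],[0,0,0],[0,0,0],[0,0,0],[0,0,0],[0,0,0],[0,0,0]],"jaw":[60,60,60,60,40,20,10,10,10]}' 80
```

```text
time_s: 7.22
tool_pos: [649.1, 293.3, 170.2]
eef_rot: [-0.11, 0.994, 0.0, 0.001]
wrist_force: [-1.0, 0.4, 4.3]
width: 24.5
gripper_force: 78.7
```

The opening is 24.5 mm on a 29 mm cap and the TCP has risen 4 mm, so I'll look before lifting.

Run:
```python
from h import *
u=camera('side')
cv2.imwrite('pics/s4.png',cv2.resize(u[110:220,310:410],(545,600),interpolation=2))
s=state();print(s['tool_pos'],s['width'],s['wrist_force'],s['wrist_torque']);print(proj('side',[s['tool_pos'],s['tool_pos']-[0,0,19]]))
```

```text
[649.10205497 293.32278076 170.14740382] 24.74934103219374 [-1.24963201  0.19156375  4.08017914] [0.13513206 0.05273504 0.03790106]
[[357.19125898 149.56924626]
 [356.88088445 156.56175038]]
```

View pics/s4.png

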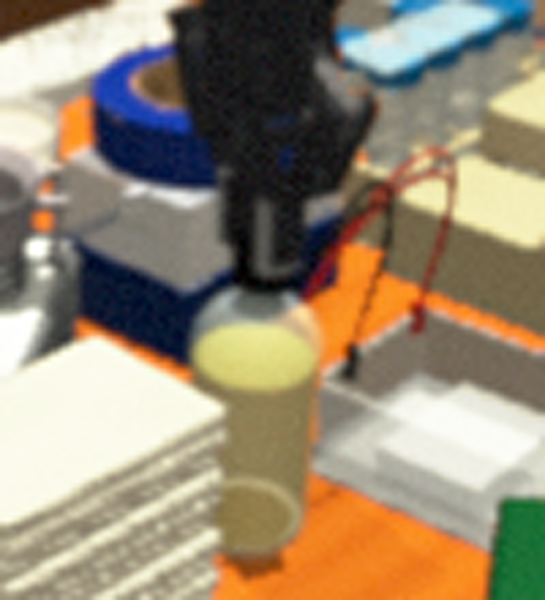

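The fingers hold the cap at its lower part and the bottle is upright. I'll lift.

```bash
python3 -m jog '{"delta_pos":[[0,0,-5],[0,0,-15],[0,0,-25],[0,0,-30],[0,0,-30],[0,0,-30],[0,0,-30],[0,0,-20],[0,0,-5],[0,0,0]],"rot":[[0,0,0],[0,0,0],[0,0,0],[0,0,0],[0,0,0],[0,0,0],[0,0,0],[0,0,0],[0,0,0],[0,0,0]],"jaw":[10,10,10,10,10,10,10,10,10,10]}' 90
python3 - <<'E'
from h import *
s=state();M=R.from_quat(s['eef_rot']).as_matrix();p=s['tool_pos'];print(p,s['width'],s['wrist_torque'],s['q'],s['effort'])
print('need tool', M.T@(np.array([528.6,391,p[2]])-p))
E
```

```text
time_s: 8.52
tool_pos: [648.5, 293.1, 358.6]
eef_rot: [-0.11, 0.994, -0.0, -0.0]
wrist_force: [-0.0, -0.3, -2.7]
width: 24.4
gripper_force: 88.6
[648.51997192 293.05868369 358.56845238] 24.372677517404757 [-0.02788777  0.09088402 -0.00622195] [ 2.58138723e-01  4.31532254e-01  1.07630609e+00 -2.12716470e-05
  1.63474813e+00 -1.53385595e+00] [ 3.12014669e-02 -6.25208187e+01 -4.00540960e+01  6.16079225e-03
  5.43306512e-02 -8.87362717e-06]
need tool [9.55100503e+01 1.21865187e+02 8.77221971e-02]
```

Lifted, with about 2.7 N of load. I'll carry it over gently.

```bash
python3 -m jog '{"delta_pos":[[4,5,0],[8,11,0],[13,17,0],[15,18,0],[15,18,0],[15,18,0],[12,17,0],[8,11,0],[4,5,0],[1.5,1.9,0]],"rot":[[0,0,0],[0,0,0],[0,0,0],[0,0,0],[0,0,0],[0,0,0],[0,0,0],[0,0,0],[0,0,0],[0,0,0]],"jaw":[10,10,10,10,10,10,10,10,10,10]}' 90
python3 - <<'E'
from h import *
s=state();M=R.from_quat(s['eef_rot']).as_matrix();p=s['tool_pos'];print(p,s['width'])
u=camera('side')
cv2.imwrite('pics/s5.png',cv2.resize(u[60:190,230:360],(600,600),interpolation=2))
t=camera('top');cv2.imwrite('pics/t5.png',t)
c=np.array([528.6,391,0]);b=p-[0,0,170.5]
print('bottle base',proj('side',[b]),'shoulder',proj('side',[b+[0,0,105]]),'ring rim',proj('side',[c+[0,0,161]]))
E
```

```text
time_s: 9.78
tool_pos: [528.8, 391.1, 359.2]
eef_rot: [-0.11, 0.994, -0.0, 0.0]
wrist_force: [-0.3, -0.6, -2.4]
width: 24.0
gripper_force: 88.6
[528.80929366 391.11889408 359.21842892] 23.994428239947386
bottle base [[299.41045876 132.16226889]] shoulder [[297.42189827  91.49003211]] ring rim [[299.83362825 142.14543748]]
```

View pics/s5.png

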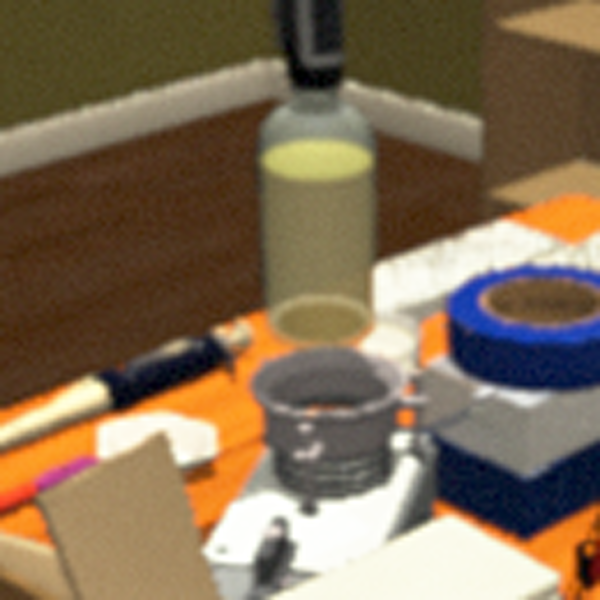

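In the side view, the ring rim spans crop x 252–408 and the bottle 266–375. Against prediction, the ring sits about 1.7 px (roughly 4 mm) further right than my estimate. I'll overlay the projected circles on both views.

Run:
```python
from h import *
a=np.linspace(0,2*np.pi,200)
def circ(c,r):return np.c_[c[0]+r*np.cos(a),c[1]+r*np.sin(a),np.full(200,c[2])]
def draw(im,n,box,S,cs):
    x,y,w,h=box;o=cv2.resize(im[y:y+h,x:x+w],(w*S,h*S),interpolation=2)
    for c,r,col in cs:
        p=(proj(n,circ(c,r))-[x-.5,y-.5])*S
        cv2.polylines(o,[p.astype(int)],True,col,1)
    return o
u=camera('side');G,Rd,B=(0,255,0),(0,0,255),(255,0,0)
A=draw(u,'side',(280,85,50,75),8,[((528.6,391,161),45.5,G),((528.6,391,161),40.5,G),((532.6,391,161),45.5,Rd),((528.8,391.1,188.7),31,B)])
T=draw(cv2.imread('pics/top0.png'),'top',(215,173,50,75),8,[((528.6,391,161),45.5,G),((528.6,391,161),40.5,G),((532.6,391,161),45.5,Rd)])
cv2.imwrite('pics/o6.png',np.hstack([A,T]))
K,k,M,t=cam('side');print('cam right',M[0])
```

```text
cam right [ 0.96462273 -0.26345259 -0.0097838 ]
```

View pics/o6.png

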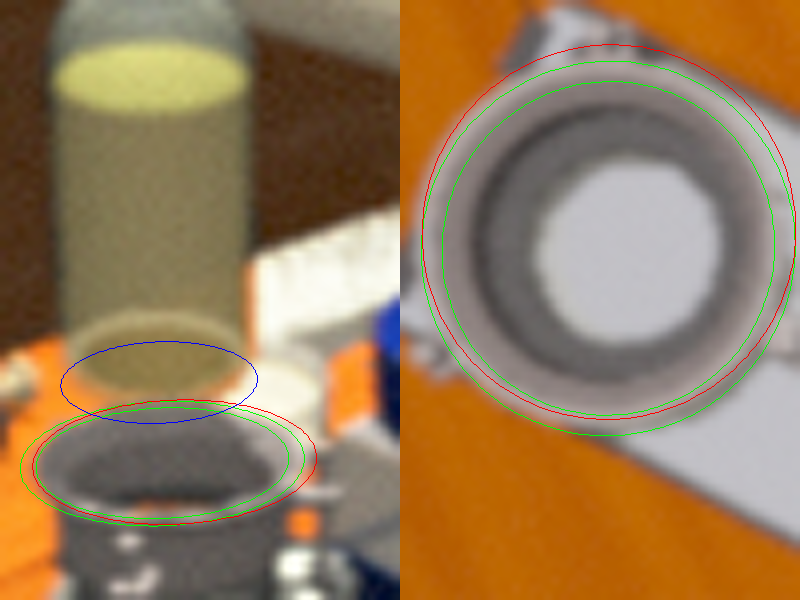

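The side view wants about +4 mm in x between bottle and ring. That fits the bottle sitting about 2 mm behind the TCP in x, plus a ring bias of about 2 mm. The top view wants roughly +1 mm in y. I'll correct and descend, watching the forces.

```bash
python3 -m jog '{"delta_pos":[[-2,0,0],[-2,0,0],[0,0,8],[0,0,12],[0,0,12],[0,0,8],[0,0,4],[0,0,0]],"rot":[[0,0,0],[0,0,0],[0,0,0],[0,0,0],[0,0,0],[0,0,0],[0,0,0],[0,0,0]],"jaw":[10,10,10,10,10,10,10,10]}' 90
```

```text
time_s: 10.92
tool_pos: [532.6, 391.9, 315.1]
eef_rot: [-0.11, 0.994, -0.0, -0.0]
wrist_force: [-0.0, -0.5, -2.2]
width: 24.1
gripper_force: 88.7
```

```bash
python3 -m jog '{"delta_pos":[[0,0,4],[0,0,4],[0,0,4],[0,0,3],[0,0,0]],"rot":[[0,0,0],[0,0,0],[0,0,0],[0,0,0],[0,0,0]],"jaw":[10,10,10,10,10]}' 90
```

```text
time_s: 11.55
tool_pos: [532.8, 392.0, 300.5]
eef_rot: [-0.11, 0.994, 0.0, 0.0]
wrist_force: [-1.3, -0.8, 0.3]
width: 24.2
gripper_force: 89.3
```

```bash
python3 -m jog '{"delta_pos":[[0,0,4],[0,0,3],[0,0,3],[0,0,0]],"rot":[[0,0,0],[0,0,0],[0,0,0],[0,0,0]],"jaw":[10,10,10,10]}' 90
```

```text
time_s: 12.05
tool_pos: [533.0, 392.3, 291.2]
eef_rot: [-0.11, 0.994, 0.0, 0.001]
wrist_force: [-0.8, -0.4, 7.2]
width: 23.8
gripper_force: 90.0
```

The forces follow the spring curve, so the bottle is seated and the ring is about 12 mm down. I'll continue to the stop.

```bash
python3 -m jog '{"delta_pos":[[0,0,3],[0,0,3],[0,0,3],[0,0,2],[0,0,2],[0,0,0]],"rot":[[0,0,0],[0,0,0],[0,0,0],[0,0,0],[0,0,0],[0,0,0]],"jaw":[10,10,10,10,10,10]}' 100
```

```text
time_s: 12.8
tool_pos: [533.8, 392.6, 280.4]
eef_rot: [-0.11, 0.994, 0.001, 0.002]
wrist_force: [-1.1, -0.8, 13.2]
width: 24.0
gripper_force: 98.8
```

```bash
python3 -m jog '{"delta_pos":[[0,0,2],[0,0,2],[0,0,2],[0,0,0],[0,0,0],[0,0,0]],"rot":[[0,0,0],[0,0,0],[0,0,0],[0,0,0],[0,0,0],[0,0,0]],"jaw":[10,10,10,10,10,10]}' 100
python3 - <<'E'
from h import *
u=camera('side')
cv2.imwrite('pics/s7.png',cv2.resize(u[80:200,240:360],(600,600),interpolation=2))
E
```

```text
time_s: 13.55
tool_pos: [535.6, 393.5, 279.5]
eef_rot: [-0.11, 0.994, 0.002, 0.006]
wrist_force: [-2.9, -1.4, 29.0]
width: 23.6
gripper_force: 100.8
```

View pics/s7.png

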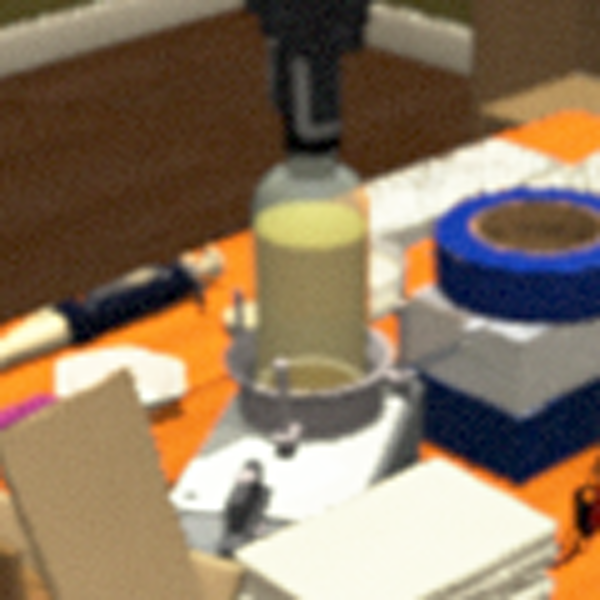

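The ring is down at its stop: a post stands above the rim at crop (282,370), and the force jumped to 29 N. The bottle is upright and centred in the ring, and the turnbutton at crop (245,495) lies along the cradle. I'll hand it in while still holding.

```bash
python3 -c "from rig import *;print(sign_off())"
```

```text
the job is handed in; nothing more can be done
None
```

The job is handed in (no verdict came back): the turnbutton lies across the frame's edge, and the bottle stands upright in the ring, held pressed at its stop with about 29 N.

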